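# Candle an onyx box lid on the light panel

### The arm

A 6-joint arm with a two-finger parallel gripper is mounted at the origin on the work surface. World frame = base frame: x ahead of the robot, y to its left, z up, the work surface at z = 0. Lengths are in mm, angles in rad, forces in N, time in s.
With the tool pointing down it reaches from about 275 to 825 mm from the base axis. Payload 4.9 kg.
Tool frame: the origin (TCP) lies between the finger pads; the fingertips stand 14 mm ahead of it and the grasp point (between the pads) lies 5 mm behind it (manip.finger_overhang is the distance from the TCP to the fingertips, in mm); z points along the fingers, x is the direction in which the jaws open and shut, and the axes are right-handed (so a half turn about z gives the same grasp; the last joint's range is limited). The gripper opens to 85 mm and grips with 20 to 120 N. Pads are 22 mm wide; open, the fingers measure 114 mm over their backs; the gripper's body (76 mm by 85 mm) begins 54 mm behind the grasp point. The pads swing forward as they close: fully open they stand 13 mm farther back than shut.
Start: joints at [-1.458, 0.326, -0.193, 1.052, 0, 1.437], TCP at [134.377, -533.349, 245.281] pointing down, gripper open.
Joint ranges: [-2.65, 2.65], [-0.97, 1.79], [-1.3, 1.35], [-1.93, 2.1], [-1.47, 1.37], [-3.14, 3.14]. Speed limits (rad/s): [2.57, 2.57, 3.14, 3.14, 3.14, 3.14].

### API

Orientations are given as a unit quaternion [w, x, y, z].
In Python, from rig import manip, cams, workorder, nets gives the robot as it stands.
- The arm moves only by the shell command python3 -m creep 'ROWS' [FORCE]. ROWS is JSON, one flat list of numbers, 5 for each row, row after row: the finger opening in cm, from 0 to 8.54, then the shift along the tool's x, y, z in cm, then the turn about the tool's z in rad. A call has 1 to 8 rows; each row is the pose to reach, as a shift and turn from the pose measured when the call began, along the tool's axes at that moment; what a row does not reach only later rows make up. A row lasts 1/10 s, in which the tool goes at most 50 mm and 8.59 degrees, less where a joint would pass 70% of its speed; a pose out of reach is approached as far as the arm can. A call with a gripper value outside its range is refused whole. The fingers move at their own pace and stop on an object; FORCE is the grip in N (left out, the last holds). Time passes only in rows, so rows that repeat a pose let the fingers close. It gives the time, the measured TCP pose, the force and the opening at its end, in the units of the state.
- manip.state(): the state, without advancing time (a new reading comes with each control period).
- cams.camera(name): name is "scene" or "top" or "wrist"; returns (picture, depth): 480x640x3 uint8, blue, green, red; 480x640 float32, mm along the optical axis (not along the pixel's ray), 0 where there is no reading.
- cams.camera_params(name): a dict with "vertical_fov" (degrees; the focal length in pixels is half the picture's height over the tangent of half this angle, whatever the lens; pixels are square), "cx", "cy" (the principal point, pixels), "extrinsics" (4x4, takes a point from camera to world coordinates). Camera axes: x right, y up, looking along -z (the intrinsics and any distortion apply to the point x, -y, -z); pixel columns grow to the right and rows downward; lengths in mm; the calibration is good to about 2 mm. A picture is of the moment at which its call begins: read the wrist's pose just before it. camera_params takes no time and is no camera call; for the wrist camera it gives the pose at the moment of the call.
- workorder.hand_in(): hands the job in, once; it reports no verdict.
Trained networks look in the newest picture that a camera, given by its name, has taken for a name from the list of things; names that differ only in an ending like _2 or _b are one class to them, and where a whole thing is asked for, a point or a joint stands for the part that bears it (a point fixed in the world has none). Each returns a list of dicts, best first, with "confidence" (0 to 1); they miss things now and then, are a little off and sometimes report something else, mostly with a low value. They report only what shows in the picture. A call takes as long as a camera call.
- nets.look_for(query, camera): "position" ([x, y, z] in mm, in world coordinates, good to about 4 mm: the middle of the surface that is visible of it).
- nets.masks_of(query, camera): "pixels" (480x640 bool, what is visible of it).
The state is a dict: "clock": time; "joint_positions": joint angles; "joint_vel": joint speeds; "joint_torque": joint torques, N m; "tool_pos": TCP position; "tcp_rot": TCP orientation; "ft_force": force on the tool from outside, world axes, zero at the start; "ft_torque": the same for the moment, N m; "width": opening from 0.0 (shut) to 1.0 (fully open).
Only numpy, scipy, OpenCV 4.12 (cv2) and the standard library are available. Lean on these libraries where they do the work, as an engineer would, in place of code of your own. Each camera call takes 0.05 s, during which the arm holds its last target.

### The job

Clear the head-magnifier band away from the cardboard tray by hanging it over the horizontal rail and letting go of it. Then take the green onyx box lid by its brass handle and hold it gently pressed, underside flush, square and centred on the lit window of the sloping light panel, tilted to match its slope so that cracks show; do not change the panel's tilt or disturb the other lots. Finish while still gripping the lid and lightly pressing it flush there: do not put it down or let go.

Things in the scene. Friction and masses are not known exactly. Their poses are not given: they have to be found in the camera images.
- tray: low cardboard tray, fixed, 210 x 160 mm, walls 28 mm high, inner floor 5 mm above the table; origin under its centre, x along its long side. The lid lies in it and the headband stands over the lid
- headband: head-magnifier band: a rigid black arch standing on two rubber temple pads in the tray, straddling the lid's length; span 162 mm along its x, 36 mm along y at the pads (band itself 24 mm wide along y), 136 mm tall, about 0.16 kg. Origin midway between the feet, at floor level; z up. Space inside the arch: 132 mm wide, 96 mm high
- headband_grip (a point): where to grip the headband: in the blue lamp block on top of the arch, which is 40 mm along x, 22 mm along y (grip across this), and reaches from 102 to 136 mm above the feet; this point is 124 mm above the feet
- headband_crown (a point): the underside of the arch's crown, the place that rests on a bar; 28 mm below headband_grip, 96 mm above the feet. The arch is 24 mm flat there along x and slopes down both ways
- rail: steel rail, fixed: round bar 14 mm in diameter and 240 mm long along its y, on two posts at its ends; origin on the table under the bar's middle. Bar's centre line 170 mm above the table. The headband hangs with its span (x) across the bar, legs either side, anywhere in the middle 180 mm
- rail_mid (a point): middle of the bar's centre line
- lid: green onyx box lid, 110 x 76 x 12 mm, about 0.3 kg, flat underside, lying flat in the tray with its long side (x) about along the tray's; origin at the centre of its underside, z up out of its handle side
- lid_grip (a point): where to grip the lid: in its upright brass bar handle, 60 mm long along x, 14 mm thick along y (grip across this), rising from 12 to 52 mm above the underside; this point is 36 mm above the underside
- lid_face (a point): centre of the lid's flat underside, which has to lie flush on the panel
- stand: grey fixed box 200 x 180 x 45 mm that carries the light panel; origin under its centre, x to the panel's raised end
- panel: light panel: flat aluminium plate 190 x 180 x 14 mm on a stiff friction hinge along its near, lower edge, 46 mm above the table; tilted 14 to 31 degrees up towards its far edge, so it faces up and back to the near side. It keeps its tilt under light pushes. Origin on the hinge, x up the slope, z out of the lit face
- panel_face (a point): centre of the lit white window (150 x 120 mm, long side up the slope) on the panel's face; x up the slope, y along the hinge, z straight out of the face. The lid goes here, underside centre on this point, its long side up the slope (either end up). A light press means 4 to 30 N; over 45 N would risk the onyx. The lid can turn a little between the fingers about the gripping line, so it settles flush when pressed
- candlestick: bystander: brass candlestick 100 mm tall, 64 mm wide; origin under its centre
- onyx_box: bystander: open green onyx box 110 x 76 x 50 mm; origin under its centre
- vase: bystander: blue ceramic vase 95 mm tall, 60 mm wide; origin under its centre

How it is judged:
By the outcome, as a careful person would: the job done as asked, in the order asked, and still so for the second after the job is handed in, while the arm keeps its last pose, push and grip.
It also fails if it takes over 54 s, if anything falls off the work surface, if the arm or the gripper's body presses on something with over 40 N, if the wrist force passes 120 N, or if a joint passes its speed limit or range.

## Working session

There is one attempt and no reset: what is moved stays moved. The work goes in short steps, Python scripts to look and compute and a shell command to move; the robot and the scene stay as the last step left them, time stands still between calls to the robot, and variables do not carry over. Pictures are saved under pics/ and viewed, and the job is handed in when it is done.

```bash
ls; mkdir -p pics
cat > h.py <<'E'
import numpy as np,cv2
from rig import manip,cams,workorder,nets
from scipy.spatial.transform import Rotation as R
def rot(q): return R.from_quat([q[1],q[2],q[3],q[0]]).as_matrix()
def cloud(name,save=None):
    p=cams.camera_params(name); im,d=cams.camera(name)
    if save: cv2.imwrite('pics/'+save,im)
    f=240/np.tan(np.radians(p['vertical_fov'])/2)
    v,u=np.mgrid[0:480,0:640]
    d=d.astype(float)
    X=np.stack([(u-p['cx'])/f*d,-(v-p['cy'])/f*d,-d],-1)
    T=np.array(p['extrinsics']); W=X@T[:3,:3].T+T[:3,3]
    W[d==0]=np.nan
    return im,d,W
E
python3 - <<'E'
from h import *
print(manip.state())
for n in ['scene','top','wrist']:
    p=cams.camera_params(n);print(n,{k:(np.round(v,2).tolist()) if k=='extrinsics' else v for k,v in p.items()})
    im,d,W=cloud(n,n+'0.png'); np.savez('/tmp/'+n+'0.npz',im=im,d=d,W=W)
    print((d>0).mean())
E
```

```text
pics
{'clock': 0.0, 'joint_positions': array([-1.45819462e+00,  3.26947056e-01, -1.93566743e-01,  1.05201420e+00,
       -7.90083236e-06,  1.43659047e+00]), 'joint_vel': array([-0.0012418 , -0.00070968,  0.00113202,  0.00087867,  0.00046739,
       -0.00055391]), 'joint_torque': array([-6.42740106e-04, -4.43396723e+01,  2.62441224e+01,  1.54784275e-02,
       -2.15427340e-04,  2.84299517e-06]), 'tool_pos': array([ 134.31309824, -532.77602268,  244.50660044]), 'tcp_rot': array([-6.16053851e-04,  7.88767578e-01, -6.14690945e-01, -6.08413607e-04]), 'ft_force': array([0.54332017, 0.77436464, 0.88865813]), 'ft_torque': array([-0.0280084 , -0.01062235, -0.06461741]), 'width': 0.9990262903956489}
scene {'vertical_fov': 44.284197451383015, 'cx': 318.5132958357582, 'cy': 239.80997544363854, 'extrinsics': [[0.03, -0.81, 0.59, 1404.92], [1.0, 0.02, -0.02, -57.98], [0.01, 0.59, 0.81, 1200.95], [0.0, 0.0, 0.0, 1.0]]}
0.9960481770833334
top {'vertical_fov': 49.2787745963678, 'cx': 309.17101724999446, 'cy': 236.0287258147633, 'extrinsics': [[-0.03, 0.98, -0.18, 414.52], [-1.0, -0.03, -0.0, -33.4], [-0.01, 0.18, 0.98, 1270.85], [0.0, 0.0, 0.0, 1.0]]}
0.9960774739583333
wrist {'vertical_fov': 62.523178443083914, 'cx': 322.0893098646246, 'cy': 240.40672912468816, 'extrinsics': [[0.25, 0.92, 0.31, 215.59], [-0.97, 0.23, 0.08, -512.62], [-0.0, -0.32, 0.95, 373.34], [0.0, 0.0, 0.0, 1.0]]}
0.9961393229166666
```

View pics/scene0.png

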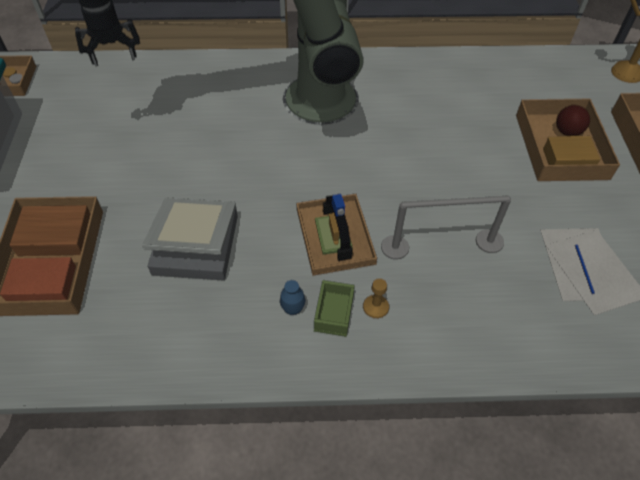

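View pics/top0.png

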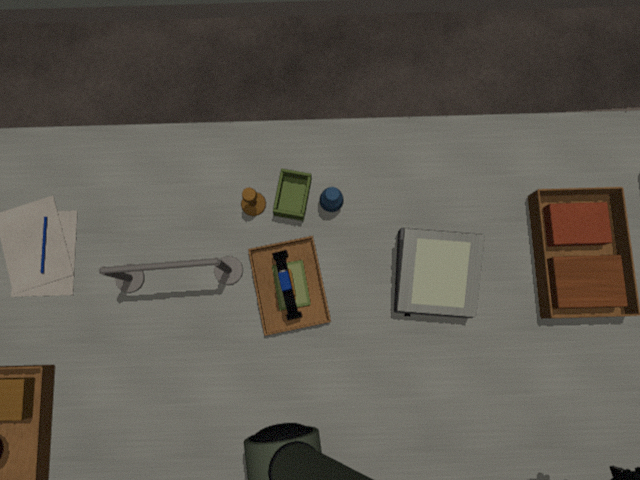

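View pics/wrist0.png

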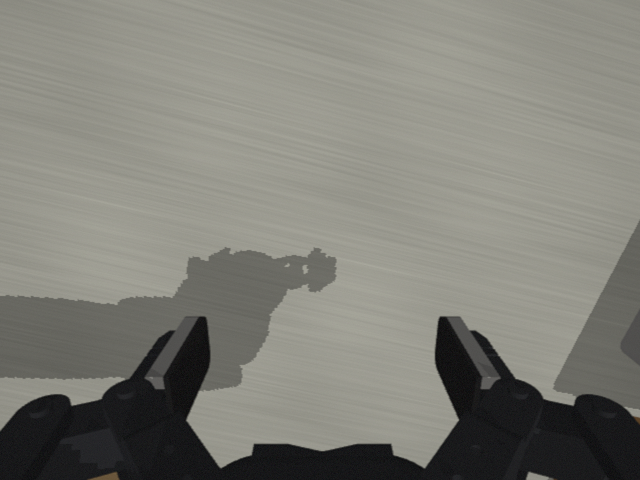

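Scene picture: tray with band and lid at about (337,232), rail at (450,220), panel at (192,235), vase (292,298), box (335,307), candlestick (377,297). The top view shows the same things; the wrist picture shows only bare table. Next I measure poses from the clouds.

Run:
```python
from h import *
for n in ['top','scene']:
    z=np.load(f'/tmp/{n}0.npz'); W=z['W']
    for q in ['headband','headband_grip','lid','lid_grip','rail','panel','panel_face','stand','tray','candlestick','onyx_box','vase']:
        r=nets.masks_of(q,n)
        if not r: print(n,q,'none'); continue
        m=r[0]['pixels']; P=W[m]; P=P[~np.isnan(P).any(1)]
        np.save(f'/tmp/{n}_{q}.npy',P)
        v,u=np.nonzero(m)
        rect=cv2.minAreaRect(P[:,:2].astype(np.float32))
        print(n,q,round(r[0]['confidence'],2),len(r),m.sum(),'px',int(u.mean()),int(v.mean()),'med',np.median(P,0).round(0),'lo',np.percentile(P,2,axis=0).round(0),'hi',np.percentile(P,98,axis=0).round(0),[np.round(a,1) for a in rect])
```

```text
top headband 0.73 1 761 px 286 285 med [511.  22. 101.] lo [445.  -1.  43.] hi [593.  45. 145.] [array([521.1,  23.6]), array([160.5,  32.6]), np.float64(11.0)]
top headband_grip 0.73 2 7291 px 437 273 med [ 535. -322.   84.] lo [ 441. -415.   15.] hi [ 628. -235.  110.] [array([ 541.4, -343.7]), array([213.3, 216.7]), np.float64(84.6)]
top lid 0.59 1 1063 px 293 284 med [521.   2.  18.] lo [471. -27.   5.] hi [578.  55. 107.] [array([523.8,  14.8]), array([115. ,  80.1]), np.float64(8.5)]
top lid_grip 0.61 1 846 px 293 283 med [526.   1.  18.] lo [472. -25.  12.] hi [574.  56.  59.] [array([521.8,  15.8]), array([107.4,  76.6]), np.float64(9.8)]
top rail 0.76 2 2115 px 173 271 med [554. 272.  25.] lo [521. 139.  -0.] hi [592. 426. 180.] [array([556.4, 289.6]), array([ 71.8, 316. ]), np.float64(3.1)]
top panel none
top panel_face 0.67 2 6649 px 439 272 med [ 535. -326.   86.] lo [ 446. -414.   61.] hi [ 624. -239.  110.] [array([ 545.4, -339.5]), array([203.1, 208.2]), np.float64(84.4)]
top stand 0.81 1 7181 px 437 272 med [ 535. -322.   84.] lo [ 443. -414.   27.] hi [ 627. -236.  1
[... 1849 characters left out ...]
, -342.2]), array([214.9, 251.9]), np.float64(83.8)]
scene tray 0.96 1 3124 px 335 236 med [537.  16.   8.] lo [415. -68.   1.] hi [637. 106.  32.] [array([513. ,  17.2]), array([238.2, 162.1]), np.float64(10.6)]
scene candlestick 0.71 1 702 px 376 299 med [737. 103.  18.] lo [708.  78.   5.] hi [757. 131. 104.] [array([728.4, 106.9]), array([58.8, 67.2]), np.float64(44.5)]
scene onyx_box 0.93 1 1862 px 333 307 med [741.   7.  17.] lo [690. -36.   2.] hi [803.  49.  54.] [array([729. ,   7.4]), array([ 83.3, 146.1]), np.float64(76.5)]
scene vase 0.71 2 664 px 291 297 med [740. -88.  66.] lo [ 714. -113.   15.] hi [754. -63.  99.] [array([730.2, -88.1]), array([51.4, 54.5]), np.float64(32.7)]
```

Run:
```python
from h import *
def rectinfo(P): 
    r=cv2.minAreaRect(P[:,:2].astype(np.float32)); return [np.round(a,1) for a in r]
for n in ['top','scene']:
    z=np.load(f'/tmp/{n}0.npz'); W=z['W'];im=z['im'].astype(int)
    b,g,r=im[...,0],im[...,1],im[...,2]
    reg=(W[...,0]>400)&(W[...,0]<680)&(W[...,1]>-450)&(W[...,1]<-200)&(W[...,2]>52)
    win=reg&(g>190)|(reg&(g-b>15)&(g>130))
    P=W[win]; 
    # plane
    A=np.c_[P[:,:2],np.ones(len(P))]; 
    for k in range(3):
        c=np.linalg.lstsq(A,P[:,2],rcond=None)[0]; e=A@c-P[:,2]; ok=abs(e)<5; A,P=A[ok],P[ok]
    nrm=np.array([-c[0],-c[1],1]);nrm/=np.linalg.norm(nrm)
    print(n,'win',len(P),'n',nrm.round(3),'tilt',np.degrees(np.arccos(nrm[2])).round(2),'dir',np.degrees(np.arctan2(-nrm[1],-nrm[0])).round(1),'rms',e[ok].std())
    # project to plane coordinates
    xu=np.array([-nrm[0],-nrm[1],0]);xu/=np.linalg.norm(xu); xs=xu-nrm*(xu@nrm); xs/=np.linalg.norm(xs); ys=np.cross(nrm,xs)
    c0=P.mean(0); Q=np.c_[(P-c0)@xs,(P-c0)@ys]
    rc=cv2.minAreaRect(Q.astype(np.float32)); print(' rect',rc,'center',(c0+xs*rc[0][0]+ys*rc[0][1]).round(1),'mean',c0.round(1))
    # rail
    reg=(W[...,2]>168)&(W[...,2]<190)&(W[...,1]>130)&(W[...,0]>400)&(W[...,0]<700)&(W[...,1]<460)
    P=W[reg]; k=np.polyfit(P[:,1],P[:,0],1); print(' rail',len(P),rectinfo(P),'y',P[:,1].min().round(),P[:,1].max().round(),'ang',np.degrees(np.arctan(k[0])).round(1),'x@mid',np.polyval(k,np.median(P[:,1])).round(1),'zmax',np.percentile(P[:,2],95).round(1))
    reg=(W[...,0]>420)&(W[...,0]<640)&(W[...,1]>-60)&(W[...,1]<100)
    blue=reg&(b-r>40)&(W[...,2]>100)
    P=W[blue]; print(' blue',len(P),np.median(P,0).round(1),rectinfo(P),np.percentile(P[:,2],95).round(1))
    t=blue&(W[...,2]>np.percentile(P[:,2],95)-8);P=W[t];print(' blue top',len(P),P.mean(0).round(1),rectinfo(P))
    gr=reg&(g-b>20)&(g>=r)&(W[...,2]<40)&(W[...,2]>10); P=W[gr]; print(' green',len(P),rectinfo(P),np.percentile(P[:,2],[5,50,95]).round(1))
    br=reg&(r-b>35)&(W[...,2]>42)&(W[...,2]<75); P=W[br]; print(' brass',len(P),len(P) and (P.mean(0).round(1),rectinfo(P),np.percentile(P[:,2],95)))
    ft=np.load(f'/tmp/{n}_tray.npy');
```

```text
top win 3298 n [-0.258  0.028  0.966] tilt 15.05 dir -6.2 rms 2.1524909739016973
 rect ((-0.11679840087890625, 0.04628753662109375), (149.88067626953125, 120.35902404785156), 0.1788308024406433) center [ 535.  -327.2   85.9] mean [ 535.1 -327.3   85.9]
 rail 809 [array([556.3, 286.6]), array([ 16. , 257.6]), np.float64(3.1)] y 158.0 415.0 ang -3.0 x@mid 555.7 zmax 180.2
 blue 182 [521.4  24.4 141.6] [array([523.3,  24.2]), array([44. , 21.7]), np.float64(13.4)] 145.6
 blue top 174 [521.1  23.8 141.9] [array([520.9,  23.6]), array([38.8, 21. ]), np.float64(12.2)]
 green 804 [array([523.,  15.]), array([110.1,  74.7]), np.float64(9.2)] [13.7 18.1 22. ]
 brass 57 (array([525.1,  10.3,  57.2]), [array([520.8,   9.4]), array([155.6,   5.5]), np.float64(10.9)], np.float64(61.77286227335935))
scene win 1797 n [-0.262  0.026  0.965] tilt 15.26 dir -5.8 rms 1.775534767352878
 rect ((-1.4538421630859375, -0.050945281982421875), (118.44170379638672, 151.2540283203125), 89.57514953613281) center [ 537.5 -327.6   87. ] mean [ 538.9 -327.7   87.4]
 rail 668 [array([559.7, 286.7]), array([ 17.1, 257.3]), np.float64(3.0)] y 158.0 415.0 ang -2.9 x@mid 561.1 zmax 180.9
 blue 153 [527.7  20.8 141.1] [array([524.6,  23.1]), array([41. , 21.7]), np.float64(11.1)] 145.3
 blue top 119 [525.9  22.9 142. ] [array([524.5,  23.2]), array([41. , 21.6]), np.float64(11.1)]
 green 501 [array([526.7,   3.8]), array([112.1,  73.3]), np.float64(21.6)] [14.2 18.6 23.1]
 brass 137 (array([530.1,  14.5,  56.8]), [array([525.5,  14.5]), array([61.5, 13.8]), np.float64(9.7)], np.float64(61.375513357353064))
```

```bash
cat >> h.py <<'E'
def yaw(M): return np.degrees(np.arctan2(M[1,0],M[0,0]))
def go(x,y,z,yw=None):
    s=manip.state(); M=rot(s['tcp_rot']); d=M.T@(np.array([x,y,z])-s['tool_pos'])/10
    t=None if yw is None else -(((yw-yaw(M))+180)%360-180)
    print('clock',round(s['clock'],2),'pos',s['tool_pos'].round(1),'yaw',yaw(M).round(2),'tilt z',M[:,2].round(4),'F',np.round(s['ft_force'],1),'T',np.round(s['ft_torque'],2),'w',round(s['width'],3),'j',s['joint_positions'].round(2))
    print('shift cm',d.round(2),'turn rad',None if t is None else round(np.radians(t),3))
E
python3 -c "
from h import *
go(522,23,260,101.5)"
```

```text
clock 1.35 pos [ 134.4 -533.3  245.3] yaw -75.86 tilt z [ 0. -0. -1.] F [-0.4  1.   0.6] T [ 0.01 -0.01  0.04] w 1.002 j [-1.46  0.33 -0.19  1.05  0.    1.44]
shift cm [-44.48 -51.18  -1.47] turn rad -3.096
```

```bash
python3 -m creep '[8.5,-20,-23,-1,-1.1, 8.5,-20,-23,-1,-1.1, 8.5,-20,-23,-1,-1.1, 8.5,-20,-23,-1,-1.1, 8.5,-20,-23,-1,-1.1, 8.5,-20,-23,-1,-1.1, 8.5,-20,-23,-1,-1.1, 8.5,-20,-23,-1,-1.1]'; python3 -c "
from h import *
go(522,23,260,101.5)"
```

```text
clock: 2.15
tool_pos: [309.6, -281.5, 255.6]
tcp_rot: [0.0, 0.994, -0.108, 0.0]
ft_force: [0.5, -1.0, 0.3]
width: 0.993
clock 2.15 pos [ 309.6 -281.5  255.6] yaw -12.37 tilt z [ 5.e-04 -5.e-04 -1.e+00] F [ 0.5 -1.   0.3] T [-0.    0.01  0.06] w 0.993 j [-0.91  0.07 -0.49  1.01  0.    0.87]
shift cm [ 14.22 -34.29  -0.44] turn rad -1.987
```

```bash
python3 -m creep '[8.5,14.2,-34.3,-0.4,-1.15, 8.5,14.2,-34.3,-0.4,-1.15, 8.5,14.2,-34.3,-0.4,-1.15, 8.5,14.2,-34.3,-0.4,-1.15, 8.5,14.2,-34.3,-0.4,-1.15, 8.5,14.2,-34.3,-0.4,-1.15, 8.5,14.2,-34.3,-0.4,-1.15, 8.5,14.2,-34.3,-0.4,-1.15]'; python3 -c "
from h import *
go(522,23,260,101.5)"
```

```text
clock: 2.95
tool_pos: [523.7, 26.5, 259.7]
tcp_rot: [0.0, 0.891, 0.454, 0.001]
ft_force: [-0.3, -1.1, -0.4]
width: 0.991
clock 2.95 pos [523.7  26.5 259.7] yaw 54.02 tilt z [ 1.9e-03  3.0e-04 -1.0e+00] F [-0.3 -1.1 -0.4] T [ 0.03 -0.04 -0.01] w 0.991 j [-0.09  0.27 -0.24  1.06  0.    0.54]
shift cm [-0.38  0.07 -0.03] turn rad -0.829
```

```bash
python3 -m creep '[8.5,0,0,0,-0.9, 8.5,0,0,0,-0.9, 8.5,0,0,0,-0.9, 8.5,0,0,0,-0.9, 8.5,0,0,0,-0.9, 8.5,0,0,0,-0.9, 8.5,0,0,0,-0.9]'; python3 -c "
from h import *
go(522,23,260,101.5)
im,d,W=cloud('wrist','w1.png');np.savez('/tmp/w1.npz',im=im,d=d,W=W)
print(nets.look_for('headband_grip','wrist')[:2],nets.look_for('lid_grip','wrist')[:2])
go(522,23,260,101.5)"
```

```text
clock: 3.65
tool_pos: [523.7, 26.5, 259.7]
tcp_rot: [0.001, 0.605, 0.797, 0.001]
ft_force: [0.1, 0.0, -0.1]
width: 1.0
clock 3.65 pos [523.7  26.5 259.7] yaw 105.6 tilt z [ 1.9e-03  3.0e-04 -1.0e+00] F [ 0.1  0.  -0.1] T [ 0.02  0.02 -0.02] w 1.0 j [-0.09  0.27 -0.24  1.06  0.   -0.36]
shift cm [-0.29 -0.25 -0.03] turn rad 0.072
[{'position': [500.6, 20.2, 101.9], 'confidence': 0.58}] [{'position': [518.9, -0.3, 19.9], 'confidence': 0.9}]
clock 3.8 pos [523.7  26.5 259.7] yaw 105.45 tilt z [ 1.9e-03  3.0e-04 -1.0e+00] F [ 0.3 -0.4 -0.4] T [ 0.03 -0.03  0.05] w 0.997 j [-0.09  0.27 -0.24  1.06  0.   -0.36]
shift cm [-0.29 -0.25 -0.03] turn rad 0.069
```

View pics/w1.png

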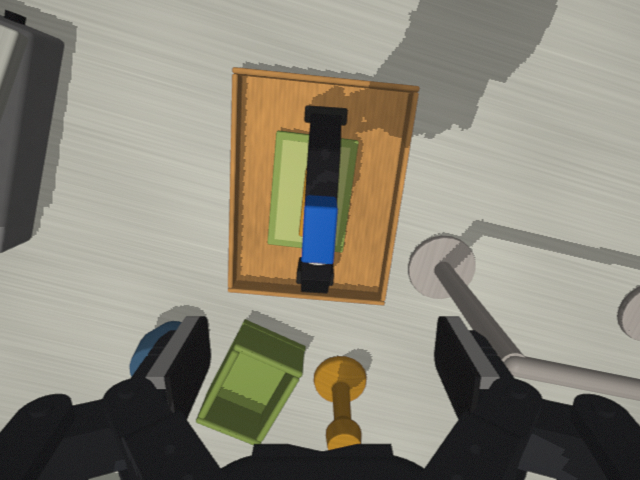

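```bash
cat > seg.py <<'E'
from h import *
def rectinfo(P): 
    r=cv2.minAreaRect(P[:,:2].astype(np.float32)); return [np.round(a,1) for a in r]
def seg(f):
    z=np.load(f); W=z['W'];im=z['im'].astype(int);b,g,r=im[...,0],im[...,1],im[...,2]
    reg=(W[...,0]>420)&(W[...,0]<640)&(W[...,1]>-60)&(W[...,1]<110)
    for nm,m in [('blue',reg&(b-r>40)&(W[...,2]>130)&(W[...,2]<160)),('green',reg&(g-b>20)&(g>=r-5)&(W[...,2]<30)&(W[...,2]>10)),('brass',reg&(r-b>35)&(W[...,2]>45)&(W[...,2]<75))]:
        m=cv2.morphologyEx(m.astype(np.uint8),cv2.MORPH_OPEN,np.ones((3,3)))>0
        P=W[m]
        if len(P)>10: 
            v,u=np.nonzero(m); print(nm,len(P),'px',u.mean().round(),v.mean().round(),P.mean(0).round(1),rectinfo(P),'z50/95',np.percentile(P[:,2],[50,95]).round(1))
E
python3 -c "
from seg import *
seg('/tmp/w1.npz')"
```

```text
blue 1963 px 319.0 232.0 [522.5  24.2 140.7] [array([524.2,  24.6]), array([39.9, 21.5]), np.float64(11.8)] z50/95 [141.  142.2]
green 4939 px 303.0 188.0 [522.4   7.7  17.5] [array([525.6,  16. ]), array([109.6,  75.5]), np.float64(8.9)] z50/95 [17.5 18.8]
brass 94 px 301.0 220.0 [541.8  13.   56.8] [array([539.8,  12.4]), array([31.2,  3.1]), np.float64(11.1)] z50/95 [56.9 58. ]
```

Wrist view: the blue block is at (319,232) and the lid beneath at (303,188). Both agree with the fixed cameras: block (523.5, 24.2), top at 141 mm.

```bash
python3 -c "
from h import *
go(523.5,24.2,125,101.7)"
```

```text
clock 3.8 pos [523.7  26.5 259.7] yaw 105.45 tilt z [ 1.9e-03  3.0e-04 -1.0e+00] F [ 0.3 -0.4 -0.4] T [ 0.03 -0.03  0.05] w 0.997 j [-0.09  0.27 -0.24  1.06  0.   -0.36]
shift cm [-0.21 -0.1  13.47] turn rad 0.065
```

```bash
python3 -m creep '[8.5,-0.21,-0.1,4,0.065, 8.5,-0.21,-0.1,8,0.065, 8.5,-0.21,-0.1,11,0.065, 8.5,-0.21,-0.1,13,0.065, 8.5,-0.21,-0.1,13.47,0.065, 8.5,-0.21,-0.1,13.47,0.065]'; python3 -c "
from h import *
go(523.5,24.2,125,101.7)"
```

```text
clock: 4.4
tool_pos: [523.2, 24.2, 124.7]
tcp_rot: [0.0, 0.632, 0.775, 0.0]
ft_force: [0.1, -0.3, 0.7]
width: 0.991
clock 4.4 pos [523.2  24.2 124.7] yaw 101.66 tilt z [ 6.e-04  4.e-04 -1.e+00] F [ 0.1 -0.3  0.7] T [-0.   -0.02 -0.  ] w 0.991 j [-0.09  0.39 -0.43  0.74  0.   -0.3 ]
shift cm [-0.01  0.03 -0.03] turn rad -0.001
```

```bash
python3 -m creep '[4,0,0,0,0, 2,0,0,0,0, 0.5,0,0,0,0, 0.5,0,0,0,0, 0.5,0,0,0,0, 0.5,0,0,0,0, 0.5,0,0,0,0, 0.5,0,0,0,0]' 45; python3 -c "
from h import *
go(523.5,24.2,215,101.7)"
```

```text
clock: 5.2
tool_pos: [523.7, 24.1, 125.4]
tcp_rot: [0.001, 0.632, 0.775, 0.001]
ft_force: [-1.8, -0.1, 5.7]
width: 0.248
clock 5.2 pos [523.7  24.1 125.4] yaw 101.65 tilt z [ 1.9e-03  1.0e-04 -1.0e+00] F [-1.8 -0.1  5.7] T [-0.02  0.2  -0.03] w 0.248 j [-0.1   0.39 -0.43  0.75  0.   -0.3 ]
shift cm [ 0.01 -0.   -8.96] turn rad -0.001
```

```bash
python3 -m creep '[0.5,0,0,-2,0, 0.5,0,0,-4,0, 0.5,0,0,-7,0, 0.5,0,0,-11,0, 0.5,0,0,-15,0, 0.5,0,0,-19,0, 0.5,0,0,-19,0, 0.5,0,0,-19,0]'; python3 -c "
from h import *
im,d,W=cloud('wrist','w2.png');np.savez('/tmp/w2.npz',im=im,d=d,W=W)
im,d,W=cloud('top','t2.png');np.savez('/tmp/t2.npz',im=im,d=d,W=W)
im,d,W=cloud('scene','s2.png');np.savez('/tmp/s2.npz',im=im,d=d,W=W)
go(558,280,320,93)"
```

```text
clock: 6.0
tool_pos: [523.5, 24.1, 315.6]
tcp_rot: [0.001, 0.632, 0.775, 0.001]
ft_force: [0.3, 0.3, -2.2]
width: 0.251
clock 6.15 pos [522.2  24.2 313.4] yaw 101.66 tilt z [-1.8e-03  5.0e-04 -1.0e+00] F [-0.6  0.  -3.1] T [ 0.02  0.03 -0.02] w 0.253 j [-0.1   0.24 -0.14  1.2   0.   -0.3 ]
shift cm [24.33  8.67 -0.65] turn rad 0.151
```

View pics/w2.png

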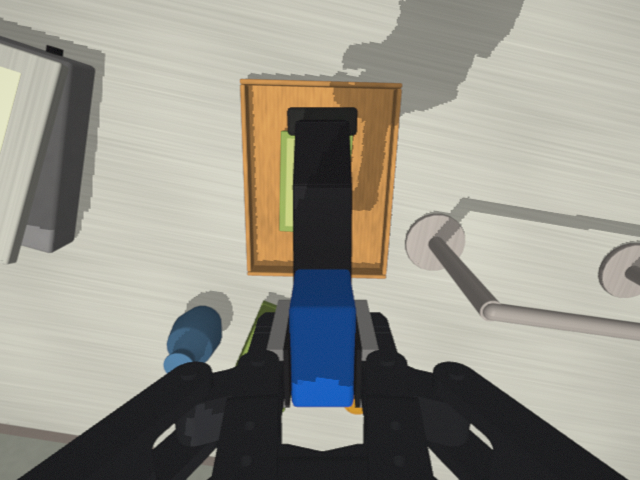

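View pics/s2.png

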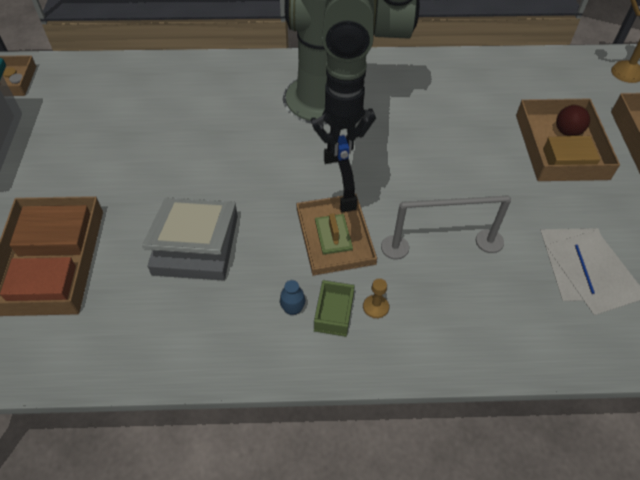

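Wrist view shows the band held upright in the jaws (block at (323,335)). In the scene view the feet are well clear and the lid's handle is now free at (335,228).

```bash
python3 -c "
from seg import *
for n in ['w2','t2','s2']:
    z=np.load(f'/tmp/{n}.npz');W=z['W'];print(n);seg(f'/tmp/{n}.npz')
    reg=(W[...,2]>166)&(W[...,2]<190)&(W[...,1]>165)&(W[...,0]>500)&(W[...,0]<620)&(W[...,1]<410)
    P=W[reg]
    if len(P)>20:
        k=np.polyfit(P[:,1],P[:,0],1);print('rail',len(P),rectinfo(P),k,'y',P[:,1].min(),P[:,1].max(),'x@280',np.polyval(k,280),np.percentile(P[:,2],[50,95]).round(1))
"
```

```text
w2
green 1273 px 286.0 181.0 [528.7 -14.2  17.4] [array([529.9, -13.9]), array([108.7,  14.8]), np.float64(9.0)] z50/95 [17.4 18.8]
rail 2712 [array([564. , 226.2]), array([ 18.7, 122.7]), np.float64(2.2)] [-5.24210130e-02  5.72638627e+02] y 165.00520351747662 287.4821231790107 x@280 557.960743793297 [176.  177.8]
t2
green 411 px 301.0 291.0 [507.2  -9.8  18.3] [array([512. , -10.4]), array([35.7, 86.4]), np.float64(88.5)] z50/95 [18.2 22.2]
rail 656 [array([555.6, 306.4]), array([ 16.8, 207.5]), np.float64(3.6)] [-5.38149032e-02  5.71046563e+02] y 202.85398436925203 409.8831538743762 x@280 555.9783902593359 [176.4 180. ]
s2
green 903 px 333.0 234.0 [530.9  14.4  18.7] [array([525. ,  14.8]), array([115.1,  77.1]), np.float64(8.9)] z50/95 [18.7 23.2]
brass 133 px 334.0 224.0 [527.2  14.7  57.4] [array([525.5,  14.8]), array([60.8, 14.8]), np.float64(9.5)] z50/95 [57.5 62.7]
rail 656 [array([558.7, 287.4]), array([ 20.9, 244.7]), np.float64(3.4)] [-4.97640498e-02  5.75248566e+02] y 165.3795364799401 409.95585801763207 x@280 561.3146318069187 [176.1 180.7]
```

```bash
python3 -m creep '[0.5,6,2.2,-0.6,0.07, 0.5,10,3.6,-0.6,0.15, 0.5,14,5,-0.6,0.15, 0.5,18,6.4,-0.6,0.15, 0.5,21,7.5,-0.6,0.15, 0.5,23.5,8.4,-0.6,0.15, 0.5,24.3,8.7,-0.6,0.15, 0.5,24.3,8.7,-0.6,0.15]'; python3 -c "
from h import *
for n in ['wrist','top','scene']:
  im,d,W=cloud(n,n+'3.png');np.savez('/tmp/%s3.npz'%n,im=im,d=d,W=W)
go(558,280,320,93)"
```

```text
clock: 6.95
tool_pos: [557.7, 280.5, 317.5]
tcp_rot: [-0.001, 0.687, 0.726, -0.002]
ft_force: [-0.4, 0.5, -2.5]
width: 0.249
clock 7.1 pos [558.1 278.5 318.9] yaw 93.0 tilt z [-3.1e-03 -5.0e-04 -1.0e+00] F [-0.2  0.9 -1.7] T [0.05 0.01 0.02] w 0.249 j [0.34 0.44 0.16 1.3  0.   0.29]
shift cm [ 0.15 -0.   -0.11] turn rad -0.0
```

View pics/wrist3.png

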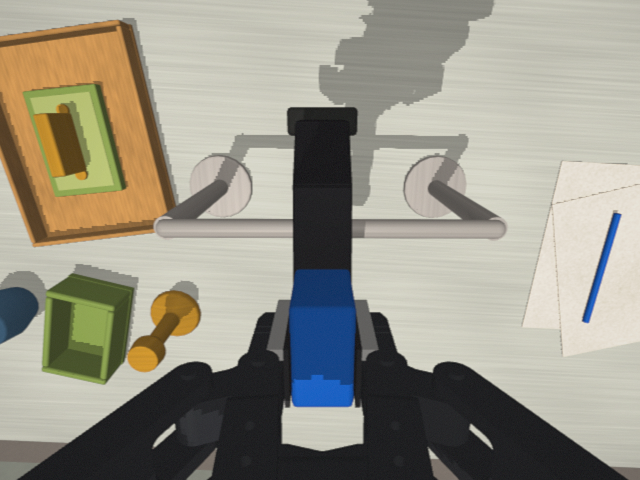

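View pics/scene3.png

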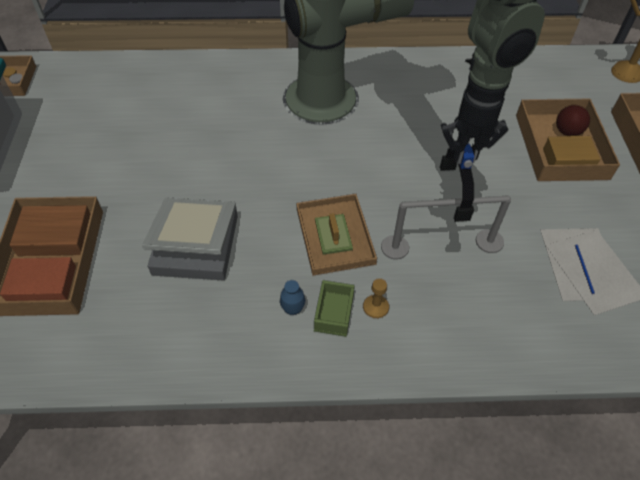

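```bash
python3 -c "
from seg import *
for n in ['wrist3','top3','scene3']:
    z=np.load(f'/tmp/{n}.npz');W=z['W'];im=z['im'].astype(int);print(n);seg(f'/tmp/{n}.npz')
    reg=(W[...,2]>166)&(W[...,2]<190)&(W[...,1]>165)&(W[...,0]>500)&(W[...,0]<620)&(W[...,1]<410)&(im.min(-1)>60)
    P=W[reg]
    if len(P)>20:
        k=np.polyfit(P[:,1],P[:,0],1);print('rail',len(P),rectinfo(P),k,'y',P[:,1].min(),P[:,1].max(),'x@280',np.polyval(k,280),np.percentile(P[:,2],[50,95]).round(1))
    reg=(W[...,2]>185)&(W[...,1]>255)&(W[...,1]<305)&(W[...,2]<300)&(W[...,0]>460)&(W[...,0]<640)&(im.max(-1)<110)
    P=W[reg];print('band',len(P),len(P) and (P.min(0),P.max(0), rectinfo(P)))
"
```

```text
wrist3
green 5195 px 83.0 137.0 [521.2  26.8  17.1] [array([526. ,  16.3]), array([109.7,  78.3]), np.float64(9.1)] z50/95 [17.3 18.8]
brass 1337 px 53.0 144.0 [524.9  18.9  54.9] [array([526.2,  17.2]), array([60. , 15.6]), np.float64(8.5)] z50/95 [56.4 58.1]
rail 5506 [array([560. , 287.6]), array([ 18.1, 245.6]), np.float64(3.0)] [-5.45114677e-02  5.74152295e+02] y 165.01687515690378 409.9876399167704 x@280 558.8890845410987 [176.  177.8]
band 9796 (array([476.52695104, 258.78472766, 234.6504254 ]), array([544.47055584, 295.04355227, 299.39015362]), [array([510.1, 279.1]), array([66.6, 35.7]), np.float64(5.0)])
top3
green 1188 px 291.0 285.0 [521.   14.7  18.2] [array([522.5,  15.1]), array([109.4,  75.3]), np.float64(8.8)] z50/95 [18.2 22.5]
brass 157 px 290.0 284.0 [521.9  14.5  57.7] [array([522.2,  14.7]), array([59.8, 13.8]), np.float64(8.9)] z50/95 [57.9 61.6]
rail 576 [array([555.7, 287.2]), array([ 17.3, 245.5]), np.float64(3.0)] [-5.71227064e-02  5.71711570e+02] y 165.0877945799421 409.6307042215761 x@280 555.7172124492399 [176.7 180.5]
band 933 (array([472.62843782, 255.92934345, 199.49816412]), array([636.13303663, 295.01479206, 299.90636196]), [array([554.5, 275.6]), array([163.1,  36.6]), np.float64(1.1)])
scene3
green 901 px 333.0 235.0 [531.4  14.1  18.5] [array([523.8,  14.4]), array([115.6,  77.3]), np.float64(8.0)] z50/95 [18.5 23.3]
brass 135 px 334.0 224.0 [527.5  14.7  57. ] [array([524.7,  15. ]), array([63.8, 15. ]), np.float64(8.9)] z50/95 [57.5 62.3]
rail 588 [array([559.2, 287.4]), array([ 19.4, 245.3]), np.float64(2.6)] [-5.05694227e-02  5.75528723e+02] y 165.20900180669054 409.8043005850573 x@280 561.3692842520245 [176.  180.4]
band 988 (array([476.56391031, 255.13483367, 185.31459729]), array([639.77260771, 299.90193686, 299.9468692 ]), [array([557.9, 277.5]), array([164.7,  37.2]), np.float64(3.1)])
```

```bash
python3 -c "
from h import *
go(559.5,280,206,93)"
```

```text
clock 7.1 pos [558.1 278.5 318.9] yaw 93.0 tilt z [-3.1e-03 -5.0e-04 -1.0e+00] F [-0.2  0.9 -1.7] T [0.05 0.01 0.02] w 0.249 j [0.34 0.44 0.16 1.3  0.   0.29]
shift cm [ 0.14  0.18 11.28] turn rad -0.0
```

```bash
python3 -m creep '[0.5,0.14,0.18,3,0, 0.5,0.14,0.18,6,0, 0.5,0.14,0.18,9,0, 0.5,0.14,0.18,10.5,0, 0.5,0.14,0.18,11.2,0, 0.5,0.14,0.18,11.2,0]'; python3 -c "
from h import *
for n in ['scene']:
  im,d,W=cloud(n,n+'4.png')
  cv2.imwrite('pics/s4c.png',cv2.resize(im[100:300,340:560],None,fx=3,fy=3))
go(559.5,280,201,93)"
```

```text
clock: 7.7
tool_pos: [559.2, 278.7, 206.3]
tcp_rot: [-0.001, 0.689, 0.725, -0.002]
ft_force: [-0.5, 0.2, -1.4]
width: 0.254
clock 7.75 pos [559.8 279.2 207.4] yaw 92.93 tilt z [-2.7e-03 -5.0e-04 -1.0e+00] F [-0.1 -0.4 -0.5] T [-0.02 -0.05  0.03] w 0.251 j [ 0.34  0.49 -0.04  1.04  0.    0.29]
shift cm [ 0.08 -0.02  0.64] turn rad -0.001
```

View pics/s4c.png

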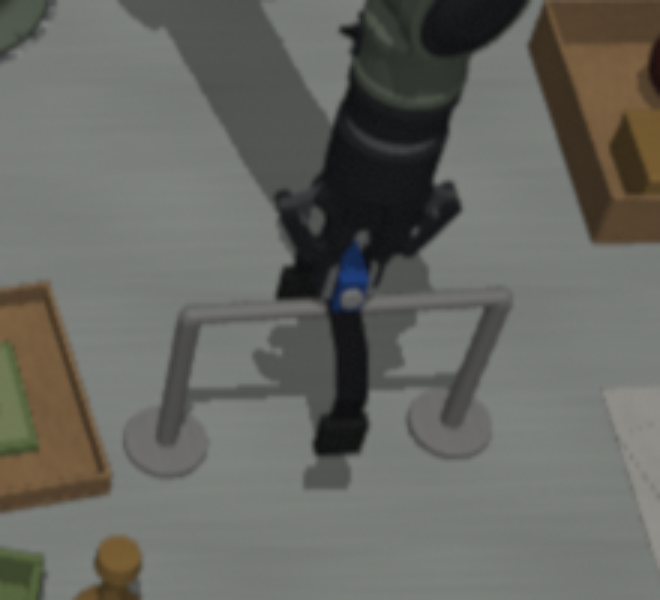

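The band straddles the bar, with the block at crop (350,285) over it. I'm now lowering it gently into contact.

```bash
python3 -m creep '[0.5,0,0,0.2,0, 0.5,0,0,0.35,0, 0.5,0,0,0.5,0, 0.5,0,0,0.6,0, 0.5,0,0,0.6,0]'; python3 -c "
from h import *
go(559.5,280,201,93)"
```

```text
clock: 8.25
tool_pos: [559.8, 279.3, 201.4]
tcp_rot: [-0.001, 0.689, 0.725, -0.001]
ft_force: [0.7, 0.5, -1.8]
width: 0.253
clock 8.25 pos [559.8 279.3 201.4] yaw 92.94 tilt z [-2.5e-03 -5.0e-04 -1.0e+00] F [ 0.7  0.5 -1.8] T [ 0.02 -0.04 -0.01] w 0.253 j [ 0.34  0.5  -0.04  1.03  0.    0.29]
shift cm [ 0.07 -0.03  0.04] turn rad -0.001
```

```bash
python3 -m creep '[0.5,0,0,0.1,0, 0.5,0,0,0.2,0, 0.5,0,0,0.2,0]'; python3 -c "
from h import *
go(559.5,280,201,93)"
```

```text
clock: 8.55
tool_pos: [559.9, 279.3, 201.3]
tcp_rot: [-0.0, 0.689, 0.725, -0.0]
ft_force: [-3.2, -2.0, 8.2]
width: 0.246
clock 8.55 pos [559.9 279.3 201.3] yaw 92.94 tilt z [-1.2e-03 -2.0e-04 -1.0e+00] F [-3.2 -2.   8.2] T [-0.39  0.75  0.  ] w 0.246 j [ 0.34  0.5  -0.05  1.03  0.    0.29]
shift cm [ 0.07 -0.03  0.03] turn rad -0.001
```

```bash
python3 -m creep '[2.3,0,0,-0.05,0, 2.6,0,0,-0.05,0, 3.0,0,0,-0.05,0, 3.6,0,0,-0.05,0, 4.5,0,0,-0.05,0, 6,0,0,-0.05,0, 6,0,0,-0.05,0]'; python3 -c "
from h import *
go(559.5,280,290,93)"
```

```text
clock: 9.25
tool_pos: [559.9, 279.3, 201.6]
tcp_rot: [-0.0, 0.689, 0.725, -0.001]
ft_force: [0.6, 0.3, -0.7]
width: 0.706
clock 9.25 pos [559.9 279.3 201.6] yaw 92.94 tilt z [-1.2e-03 -3.0e-04 -1.0e+00] F [ 0.6  0.3 -0.7] T [ 0.02 -0.   -0.03] w 0.706 j [ 0.34  0.5  -0.05  1.03  0.    0.29]
shift cm [ 0.07 -0.05 -8.84] turn rad -0.001
```

```bash
python3 -m creep '[6,0,0,-1,0, 6,0,0,-2.5,0, 6,0,0,-5,0, 6,0,0,-8,0, 6,0,0,-12,0, 6,0,0,-12,0]'; python3 -c "
from h import *
im,d,W=cloud('scene','s5.png')
cv2.imwrite('pics/s5c.png',cv2.resize(im[100:300,340:560],None,fx=3,fy=3))
im,d,W=cloud('wrist','w5.png')
go(524.5,15,250,99)"
```

```text
clock: 9.85
tool_pos: [562.4, 280.2, 328.7]
tcp_rot: [0.002, 0.689, 0.725, 0.004]
ft_force: [0.5, -0.3, -0.2]
width: 0.706
clock 9.95 pos [560.7 279.6 323.4] yaw 92.94 tilt z [ 1.8e-03  8.0e-04 -1.0e+00] F [ 0.1  0.1 -0.9] T [-0.02 -0.06  0.02] w 0.706 j [0.34 0.44 0.17 1.3  0.   0.29]
shift cm [-26.24  -4.98   7.32] turn rad -0.106
```

View pics/s5c.png

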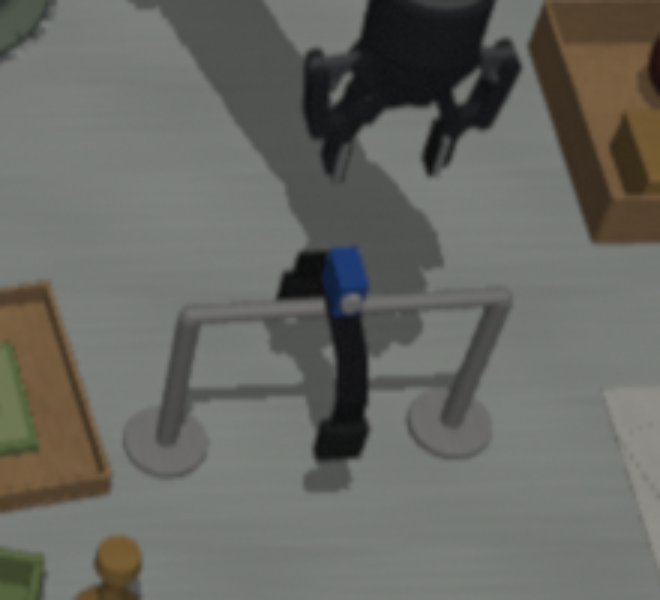

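View pics/w5.png

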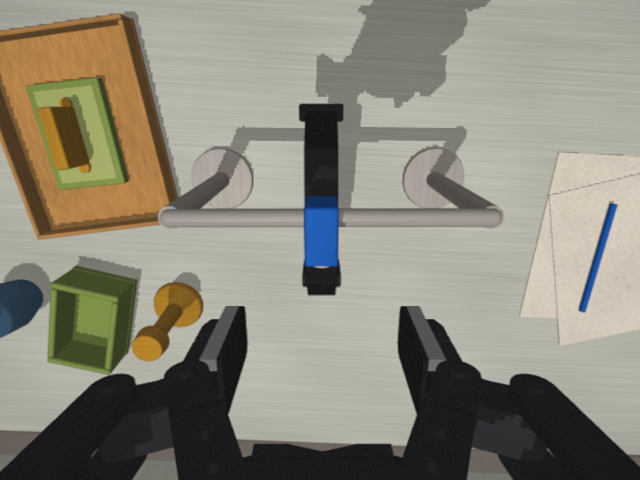

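The band hangs freely on the bar (block at wrist (321,237), legs either side). Next is the lid.

```bash
python3 -m creep '[5,-5,-1,0,-0.05, 5,-9,-1.8,1,-0.105, 5,-13,-2.5,2,-0.105, 5,-17,-3.3,3.5,-0.105, 5,-21,-4,5.5,-0.105, 5,-24.5,-4.7,7.3,-0.105, 5,-26.2,-5,7.3,-0.105, 5,-26.2,-5,7.3,-0.105]'; python3 -c "
from seg import *
go(524.5,15,120,98.9)
im,d,W=cloud('wrist','w6.png');np.savez('/tmp/w6.npz',im=im,d=d,W=W); seg('/tmp/w6.npz')
go(524.5,15,120,98.9)"
```

```text
clock: 10.75
tool_pos: [522.8, 13.4, 248.4]
tcp_rot: [-0.001, 0.651, 0.759, -0.0]
ft_force: [-1.0, 0.3, 1.0]
width: 0.587
clock 10.75 pos [522.8  13.4 248.4] yaw 98.74 tilt z [-1.8e-03  8.0e-04 -1.0e+00] F [-1.   0.3  1. ] T [-0.    0.01  0.05] w 0.587 j [-0.12  0.28 -0.26  1.04  0.   -0.27]
shift cm [ 0.11  0.22 12.84] turn rad -0.003
green 7949 px 324.0 197.0 [522.   15.5  17.5] [array([526. ,  16.3]), array([109.9,  75.5]), np.float64(8.8)] z50/95 [17.5 18.8]
brass 1200 px 324.0 211.0 [524.3  15.9  56.8] [array([525.5,  16.3]), array([59.6, 13.8]), np.float64(8.6)] z50/95 [57.  58.2]
clock 10.8 pos [523.5  14.7 249.1] yaw 98.83 tilt z [-3.0e-04  1.5e-03 -1.0e+00] F [ 0.2 -0.1  0.6] T [-0.    0.   -0.03] w 0.583 j [-0.11  0.28 -0.25  1.04  0.   -0.27]
shift cm [-0.    0.1  12.91] turn rad -0.001
```

View pics/w6.png

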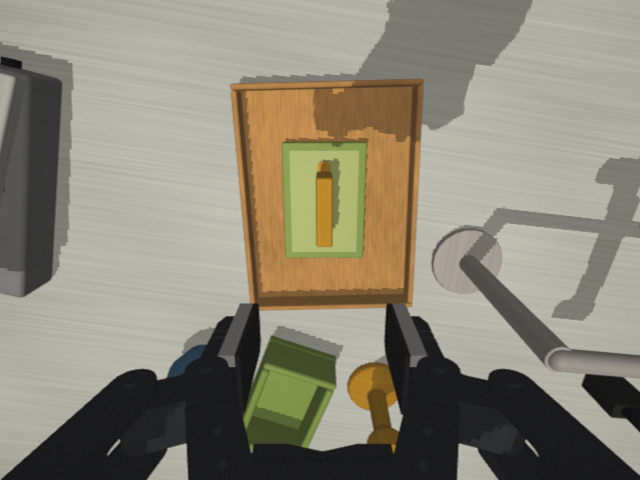

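Wrist view: the handle is at (324,211), centred in the lid (283–366, 142–258). I'm descending on it.

```bash
python3 -m creep '[5,0.1,0.1,5,0, 5,0.1,0.1,10,0, 5,0.1,0.1,14,0, 5,0.1,0.1,17,0, 5,0.1,0.1,19,0, 5,0.1,0.1,20,0, 5,0.1,0.1,20,0]'; python3 -c "
from h import *
go(524.6,15.7,38,98.8)"
```

```text
clock: 11.5
tool_pos: [523.3, 17.1, 48.0]
tcp_rot: [-0.002, 0.65, 0.76, -0.0]
ft_force: [0.2, -0.6, -0.2]
width: 0.581
clock 11.5 pos [523.3  17.1  48. ] yaw 98.9 tilt z [-0.0029  0.002  -1.    ] F [ 0.2 -0.6 -0.2] T [ 0.06 -0.01  0.03] w 0.581 j [-0.11  0.5  -0.5   0.57  0.   -0.26]
shift cm [-0.16  0.11  1.  ] turn rad 0.002
```

```bash
python3 -m creep '[5,-0.16,0.11,0.5,0, 5,-0.16,0.11,0.95,0, 3,-0.16,0.11,0.95,0, 1,-0.16,0.11,0.95,0, 0.5,-0.16,0.11,0.95,0, 0.5,-0.16,0.11,0.95,0, 0.5,-0.16,0.11,0.95,0, 0.5,-0.16,0.11,0.95,0]' 35; python3 -c "
from h import *
go(524.6,15.7,38,98.8)"
```

```text
clock: 12.3
tool_pos: [525.1, 15.5, 39.0]
tcp_rot: [-0.001, 0.65, 0.76, -0.0]
ft_force: [-1.0, -0.8, 5.9]
width: 0.159
clock 12.3 pos [525.1  15.5  39. ] yaw 98.89 tilt z [-0.0018  0.0014 -1.    ] F [-1.  -0.8  5.9] T [-0.27  0.13 -0.  ] w 0.159 j [-0.11  0.52 -0.51  0.55  0.   -0.27]
shift cm [ 0.03 -0.05  0.1 ] turn rad 0.002
```

```bash
python3 -m creep '[0.5,0,0,-1,0, 0.5,0,0,-2.5,0, 0.5,0,0,-5,0, 0.5,0,0,-8,0, 0.5,0,0,-11,0, 0.5,0,0,-13.5,0, 0.5,0,0,-14.5,0, 0.5,0,0,-14.5,0]'; python3 -c "
from h import *
go(526,-326,185,84)
im,d,W=cloud('scene','s7.png')
im,d,W=cloud('wrist','w7.png')
go(526,-326,185,84)"
```

```text
clock: 13.1
tool_pos: [526.0, 15.3, 185.2]
tcp_rot: [-0.0, 0.65, 0.76, 0.001]
ft_force: [-0.9, 0.3, -2.3]
width: 0.157
clock 13.1 pos [526.   15.3 185.2] yaw 98.9 tilt z [ 5.0e-04  1.4e-03 -1.0e+00] F [-0.9  0.3 -2.3] T [-0.02 -0.01  0.03] w 0.157 j [-0.11  0.33 -0.35  0.89  0.   -0.27]
shift cm [-3.372e+01 -5.280e+00 -3.000e-02] turn rad 0.26
clock 13.2 pos [524.5  15.4 182.9] yaw 98.9 tilt z [-0.0036  0.0018 -1.    ] F [-0.3  0.  -3.3] T [-0.06 -0.   -0.02] w 0.159 j [-0.11  0.33 -0.35  0.89  0.   -0.27]
shift cm [-33.75  -5.14  -0.27] turn rad 0.26
```

View pics/w7.png

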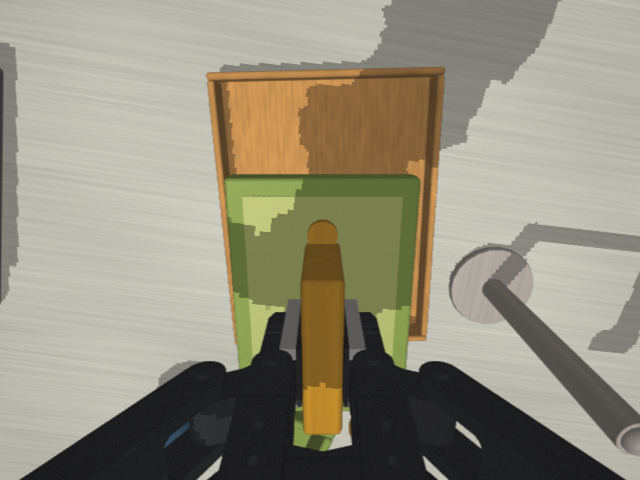

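The lid is held level by its handle (handle at (322,340)). I'm carrying it over the panel.

```bash
python3 -m creep '[0.5,-2,-0.3,-0.3,0, 0.5,-5,-0.8,-0.3,0.05, 0.5,-9,-1.4,-0.3,0.1, 0.5,-13.5,-2.1,-0.3,0.2, 0.5,-18,-2.7,-0.3,0.26, 0.5,-22,-3.4,-0.3,0.26, 0.5,-26,-4,-0.3,0.26, 0.5,-29,-4.4,-0.3,0.26]'; python3 -c "
from h import *
go(526,-326,185,84)"
```

```text
clock: 14.0
tool_pos: [524.6, -279.9, 183.1]
tcp_rot: [-0.003, 0.744, 0.668, -0.001]
ft_force: [0.9, 0.5, -2.6]
width: 0.161
clock 14.0 pos [ 524.6 -279.9  183.1] yaw 83.9 tilt z [-0.0064  0.0034 -1.    ] F [ 0.9  0.5 -2.6] T [-0.01 -0.07 -0.02] w 0.161 j [-0.61  0.46 -0.16  0.96 -0.   -0.51]
shift cm [-4.57  0.63 -0.21] turn rad -0.002
```

```bash
python3 -m creep '[0.5,-2,0.3,-0.2,0, 0.5,-3.5,0.5,-0.2,0, 0.5,-4.4,0.6,-0.2,0, 0.5,-4.6,0.6,-0.2,0, 0.5,-4.6,0.6,-0.2,0]'; python3 -c "
from h import *
for n in ['wrist','top','scene']:
  im,d,W=cloud(n,n+'8.png');np.savez('/tmp/%s8.npz'%n,im=im,d=d,W=W)
go(526,-326,185,84)"
```

```text
clock: 14.5
tool_pos: [525.5, -325.4, 184.4]
tcp_rot: [-0.004, 0.744, 0.669, -0.001]
ft_force: [-0.2, 0.8, -2.9]
width: 0.16
clock 14.65 pos [ 525.8 -325.1  185. ] yaw 83.97 tilt z [-0.0065  0.0038 -1.    ] F [ 0.  -0.1 -3.2] T [-0.04 -0.   -0.04] w 0.162 j [-0.67  0.5  -0.08  0.99 -0.   -0.57]
shift cm [-0.09  0.03 -0.  ] turn rad -0.0
```

View pics/wrist8.png

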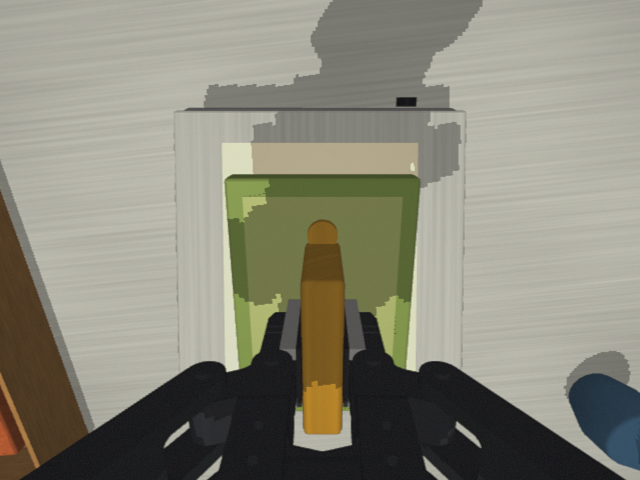

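View pics/scene8.png

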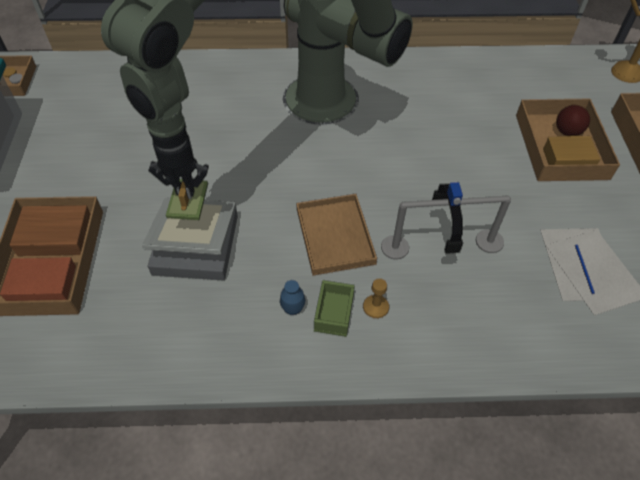

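```bash
cat > p8.py <<'E'
from seg import *
import sys
def pl(P,it=5):
    A=np.c_[P[:,:2],np.ones(len(P))]; ok=np.ones(len(P),bool)
    for k in range(it):
        c=np.linalg.lstsq(A[ok],P[ok,2],rcond=None)[0]; e=A@c-P[:,2]; ok=abs(e)<max(2,2*np.median(abs(e)))
    n=np.array([-c[0],-c[1],1]);n/=np.linalg.norm(n); return n,c,ok
def fr(n):
    xs=np.array([-n[0],-n[1],0]); xs/=np.linalg.norm(xs); xs-=n*(xs@n); xs/=np.linalg.norm(xs); return xs,np.cross(n,xs)
def an(k):
  for n in ['wrist','top','scene']:
    z=np.load(f'/tmp/{n}{k}.npz');W=z['W'];im=z['im'].astype(int);b,g,r=im[...,0],im[...,1],im[...,2]
    reg=(W[...,0]>410)&(W[...,0]<670)&(W[...,1]>-450)&(W[...,1]<-200)
    gm=reg&(g-b>20)&(g-r>6)&(W[...,2]>60)&(W[...,2]<175)
    gm=cv2.morphologyEx(gm.astype(np.uint8),cv2.MORPH_OPEN,np.ones((3,3)))>0
    if gm.sum()>30:
        P=W[gm];nn,c,ok=pl(P);xs,ys=fr(nn);P=P[ok];c0=P.mean(0);rc=cv2.minAreaRect(np.c_[(P-c0)@xs,(P-c0)@ys].astype(np.float32))
        print(n,'green',len(P),'n',nn.round(3),'tilt',np.degrees(np.arccos(nn[2])).round(1),'ctr',(c0+xs*rc[0][0]+ys*rc[0][1]).round(1),np.round(rc[1],1),round(rc[2],1), rectinfo(P))
    wm=reg&(W[...,2]>50)&(W[...,2]<118)&~cv2.dilate(gm.astype(np.uint8),np.ones((5,5))).astype(bool)
    lit=wm&((g-b>10)&(r>=g-4)&(r-b>5))&(g>100)
    P=W[wm&(abs(r-b)<60)&(W[...,2]>56)]
    if len(P)>50:
        nn,c,ok=pl(P); print(n,'panel',ok.sum(),'n',nn.round(3),'tilt',np.degrees(np.arccos(nn[2])).round(2),'z at c',round(c@[536,-327.4,1],1))
    br=reg&(r-b>45)&(r-g>12)&(W[...,2]>90); P=W[br]
    if len(P)>20: print(n,'brass',len(P),P.mean(0).round(1),rectinfo(P))
if __name__=='__main__': an(sys.argv[1])
E
python3 p8.py 8
```

```text
wrist green 10219 n [ 0.002 -0.004  1.   ] tilt 0.3 ctr [ 525.9 -324.5  162.6] [109.8  75.7] 55.0 [array([ 525.9, -324.5]), array([ 75.7, 109.8]), np.float64(84.0)]
wrist panel 37058 n [-0.259  0.027  0.966] tilt 15.08 z at c 84.1
wrist brass 8337 [ 516.8 -323.7  196.9] [array([ 521.9, -324.3]), array([14. , 69.7]), np.float64(84.0)]
top green 61 n [-0.013  0.002  1.   ] tilt 0.8 ctr [ 548.6 -310.6  163.3] [60.6 42.1] 0.0 [array([ 548.6, -310.6]), array([42.1, 60.6]), np.float64(83.5)]
top panel 2691 n [-0.258  0.029  0.966] tilt 15.05 z at c 86.0
top brass 95 [ 499.  -330.9  335. ] [array([ 500.2, -327.8]), array([ 66.9, 106.2]), np.float64(59.3)]
scene green 508 n [-0.   -0.01  1.  ] tilt 0.6 ctr [ 529.1 -325.2  164. ] [105.8  76.2] 86.7 [array([ 529.1, -325.2]), array([ 76.1, 105.8]), np.float64(84.5)]
scene panel 2584 n [-0.256  0.03   0.966] tilt 14.95 z at c 86.3
scene brass 81 [ 548.8 -327.3  193.5] [array([ 547.1, -325.9]), array([13. , 35.7]), np.float64(82.1)]
```

Wrist view: the lid is level over the window (lid 225–420, window 222–418 at its far edge, row 143). I'll refine the window centre from this view's far and side edges.

Run:
```python
from p8 import *
z=np.load('/tmp/wrist8.npz');W=z['W'];im=z['im'].astype(int)
n=np.array([-.2585,.028,.9655]);n/=np.linalg.norm(n);xs,ys=fr(n);print('dir',np.degrees(np.arctan2(xs[1],xs[0])))
print(im[160,205:240:3].tolist()); print(im[130:150:2,330].tolist())
C=np.array([536.3,-327.4,86.1])
for (v,u) in [(150,222),(150,419),(165,222),(165,421),(143,240),(143,320),(143,400),(112,200),(112,440),(150,177),(150,463)]:
    p=W[v-1:v+2,u-1:u+2].reshape(-1,3).mean(0)-C; print(v,u,(p@xs).round(1),(p@ys).round(1),(p@n).round(1))
```

```text
dir -6.182017347641031
[[165, 175, 176], [166, 177, 177], [170, 180, 181], [169, 180, 180], [167, 179, 179], [165, 175, 177], [190, 221, 219], [191, 219, 218], [191, 221, 219], [192, 221, 219], [192, 221, 219], [191, 220, 218]]
[[121, 130, 129], [122, 130, 130], [121, 129, 129], [124, 131, 131], [122, 131, 130], [123, 131, 130], [125, 137, 138], [140, 169, 181], [138, 167, 178], [140, 168, 180]]
150 222 nan nan nan
150 419 -70.0 61.5 -1.8
165 222 -60.6 -59.4 -2.0
165 421 -60.8 62.8 -1.4
143 240 -74.0 -48.2 -1.7
143 320 -74.1 0.8 -1.7
143 400 -74.2 49.7 -1.5
112 200 -92.7 -72.5 -2.2
112 440 -92.9 73.9 -1.3
150 177 -69.7 -86.8 -2.1
150 463 -70.1 88.7 -2.1
```

```bash
python3 -c "
from h import *
go(526.8,-325.7,134,83.8)"; python3 -m creep '[0.5,-0.05,-0.1,1.5,0, 0.5,-0.05,-0.1,3,0, 0.5,-0.05,-0.1,4.2,0, 0.5,-0.05,-0.1,4.9,0, 0.5,-0.05,-0.1,5.1,0, 0.5,-0.05,-0.1,5.1,0]' 25; python3 -c "
from h import *
go(526.8,-325.7,118.6,83.8)"
```

```text
clock 14.65 pos [ 525.8 -325.1  185. ] yaw 83.97 tilt z [-0.0065  0.0038 -1.    ] F [ 0.  -0.1 -3.2] T [-0.04 -0.   -0.04] w 0.162 j [-0.67  0.5  -0.08  0.99 -0.   -0.57]
shift cm [-0.07  0.14  5.1 ] turn rad 0.003
clock: 15.25
tool_pos: [524.5, -325.2, 134.0]
tcp_rot: [-0.004, 0.743, 0.669, -0.001]
ft_force: [-0.5, 0.4, -2.8]
width: 0.156
clock 15.25 pos [ 524.5 -325.2  134. ] yaw 83.99 tilt z [-0.0066  0.0039 -1.    ] F [-0.5  0.4 -2.8] T [ 0.   -0.03 -0.01] w 0.156 j [-0.67  0.54 -0.15  0.88 -0.   -0.57]
shift cm [-0.03  0.24  1.53] turn rad 0.003
```

```bash
python3 -m creep '[0.5,-0.03,0.15,0,0, 0.5,-0.03,0.24,0.15,0, 0.5,-0.03,0.24,0.3,0, 0.5,-0.03,0.24,0.3,0]'; python3 -c "
from h import *
go(526.8,-325.7,118.6,83.8)"
```

```text
clock: 15.65
tool_pos: [526.8, -325.7, 130.9]
tcp_rot: [-0.004, 0.743, 0.669, -0.001]
ft_force: [0.1, 0.1, -2.3]
width: 0.156
clock 15.65 pos [ 526.8 -325.7  130.9] yaw 83.99 tilt z [-0.0068  0.0039 -1.    ] F [ 0.1  0.1 -2.3] T [ 0.   -0.06  0.07] w 0.156 j [-0.67  0.55 -0.15  0.88 -0.   -0.57]
shift cm [-0.    0.01  1.23] turn rad 0.003
```

```bash
python3 -m creep '[0.5,0,0,0.1,0, 0.5,0,0,0.2,0, 0.5,0,0,0.3,0, 0.5,0,0,0.3,0]'; python3 -c "
from h import *
go(526.8,-325.7,118.6,83.8)"
```

```text
clock: 16.05
tool_pos: [526.3, -325.7, 129.5]
tcp_rot: [-0.004, 0.743, 0.669, -0.002]
ft_force: [-5.3, 2.8, 9.0]
width: 0.158
clock 16.05 pos [ 526.3 -325.7  129.5] yaw 83.98 tilt z [-0.007   0.0032 -1.    ] F [-5.3  2.8  9. ] T [0.45 0.74 0.06] w 0.158 j [-0.67  0.55 -0.15  0.88 -0.   -0.57]
shift cm [0.   0.06 1.09] turn rad 0.003
```

```bash
python3 -m creep '[0.5,0,0.03,0.15,0, 0.5,0,0.05,0.2,0, 0.5,0,0.05,0.3,0]' 20; python3 -c "
from h import *
for n in ['wrist','top','scene']:
  im,d,W=cloud(n,n+'9.png');np.savez('/tmp/%s9.npz'%n,im=im,d=d,W=W)
go(526.8,-325.7,118.6,83.8)"; python3 p8.py 9
```

```text
clock: 16.35
tool_pos: [525.7, -325.6, 128.3]
tcp_rot: [-0.004, 0.743, 0.669, -0.002]
ft_force: [-8.4, 3.2, 11.7]
width: 0.158
clock 16.5 pos [ 525.6 -325.6  128.2] yaw 83.96 tilt z [-0.0085  0.0028 -1.    ] F [-7.1  2.6 10.2] T [0.51 1.12 0.05] w 0.159 j [-0.67  0.55 -0.15  0.87 -0.   -0.57]
shift cm [0.   0.13 0.95] turn rad 0.003
wrist green 10506 n [-0.035  0.001  0.999] tilt 2.0 ctr [ 527.1 -324.9  106.7] [ 75.7 110.2] 85.9 [array([ 527.1, -324.9]), array([ 75.7, 110.2]), np.float64(84.3)]
wrist panel 61760 n [-0.26   0.027  0.965] tilt 15.13 z at c 84.2
wrist brass 8335 [ 517.4 -324.   141.1] [array([ 542.7, -327.2]), array([ 15.1, 109.6]), np.float64(82.3)]
top green 76 n [-0.007  0.003  1.   ] tilt 0.5 ctr [ 555.2 -298.4  108.3] [37.5 76.4] 78.1 [array([ 555.2, -298.4]), array([37.5, 76.4]), np.float64(53.8)]
top panel 2607 n [-0.26   0.029  0.965] tilt 15.15 z at c 86.0
top brass 68 [ 500.3 -326.6  204.7] [array([ 518.4, -335. ]), array([66.2, 81.8]), np.float64(54.1)]
scene green 457 n [-0.036 -0.002  0.999] tilt 2.1 ctr [ 529.  -326.1  107.8] [ 76.5 105.5] 81.8 [array([ 529. , -326.1]), array([ 76.5, 105.5]), np.float64(85.6)]
scene panel 2155 n [-0.258  0.028  0.966] tilt 15.04 z at c 86.2
scene brass 87 [ 550.1 -327.9  136.3] [array([ 546.4, -327.4]), array([13.1, 33.8]), np.float64(85.2)]
```

The lid is pivoting as intended: it reads 2° tilt and the panel stays at 15.1°. I'm continuing in small steps.

```bash
python3 -m creep '[0.5,0,0.06,0.15,0, 0.5,0,0.12,0.25,0, 0.5,0,0.15,0.4,0, 0.5,0,0.15,0.5,0]' 20; python3 -c "
from h import *
go(526.8,-325.7,118.6,83.8)"
```

```text
clock: 16.9
tool_pos: [524.2, -325.4, 124.7]
tcp_rot: [-0.005, 0.744, 0.669, -0.004]
ft_force: [-14.1, 3.4, 15.2]
width: 0.157
clock 16.9 pos [ 524.2 -325.4  124.7] yaw 83.92 tilt z [-0.0136  0.0025 -0.9999] F [-14.1   3.4  15.2] T [ 0.58  2.24 -0.01] w 0.157 j [-0.67  0.55 -0.16  0.87 -0.01 -0.57]
shift cm [-0.    0.27  0.61] turn rad 0.002
```

```bash
python3 -m creep '[0.5,0,-0.15,0.15,0, 0.5,0,-0.25,0.25,0, 0.5,0,-0.35,0.35,0, 0.5,0,-0.35,0.45,0]' 20; python3 -c "
from h import *
go(526.8,-325.7,118.6,83.8)"
```

```text
clock: 17.3
tool_pos: [521.1, -325.4, 121.4]
tcp_rot: [-0.005, 0.744, 0.669, -0.004]
ft_force: [-3.3, 1.9, 8.7]
width: 0.154
clock 17.3 pos [ 521.1 -325.4  121.4] yaw 83.92 tilt z [-0.0123  0.0014 -0.9999] F [-3.3  1.9  8.7] T [0.24 0.29 0.04] w 0.154 j [-0.68  0.55 -0.17  0.86 -0.01 -0.57]
shift cm [0.03 0.58 0.27] turn rad 0.002
```

```bash
python3 -m creep '[0.5,0,-0.05,0.15,0, 0.5,0,-0.1,0.25,0, 0.5,0,-0.15,0.35,0, 0.5,0,-0.15,0.45,0]' 20; python3 -c "
from h import *
go(526.8,-325.7,118.6,83.8)
for n in ['wrist','top','scene']:
  im,d,W=cloud(n,n+'10.png');np.savez('/tmp/%s10.npz'%n,im=im,d=d,W=W)
"; python3 p8.py 10
```

```text
clock: 17.7
tool_pos: [519.5, -325.2, 117.8]
tcp_rot: [-0.004, 0.744, 0.669, -0.004]
ft_force: [-4.8, 2.4, 7.2]
width: 0.161
clock 17.7 pos [ 519.5 -325.2  117.8] yaw 83.93 tilt z [-0.012   0.001  -0.9999] F [-4.8  2.4  7.2] T [0.52 0.41 0.06] w 0.161 j [-0.68  0.55 -0.18  0.85 -0.01 -0.57]
shift cm [ 0.03  0.73 -0.08] turn rad 0.002
wrist green 9489 n [-0.199  0.019  0.98 ] tilt 11.5 ctr [ 524.9 -324.9   97.1] [ 75.7 109.4] 89.9 [array([ 525. , -324.9]), array([ 75.7, 107.6]), np.float64(84.1)]
wrist panel 63232 n [-0.26   0.027  0.965] tilt 15.14 z at c 84.2
wrist brass 8283 [ 512.6 -323.7  131.6] [array([ 531.6, -326.5]), array([15.2, 91.3]), np.float64(83.7)]
top green 95 n [-0.206  0.043  0.978] tilt 12.2 ctr [ 528.7 -311.7   98.5] [98.5 46.8] 5.7 [array([ 528.9, -311.7]), array([46.7, 96.5]), np.float64(84.0)]
top panel 2613 n [-0.258  0.03   0.966] tilt 15.04 z at c 86.1
top brass 59 [ 496.9 -325.3  171.6] [array([ 512. , -330.7]), array([68.5, 57.8]), np.float64(47.6)]
scene green 426 n [-0.185  0.018  0.983] tilt 10.7 ctr [ 531.5 -326.2  100.3] [105.4  76.2] 0.6 [array([ 531.4, -326.2]), array([ 76.2, 103.3]), np.float64(85.2)]
scene panel 2137 n [-0.255  0.026  0.967] tilt 14.87 z at c 86.2
scene brass 96 [ 545.  -327.7  127.4] [array([ 542.7, -327.4]), array([13.7, 33.9]), np.float64(88.0)]
```

Lid tilt is 11.5°, about 3.6° short, and the panel is still at 15.1°. Continuing.

```bash
python3 -m creep '[0.5,0,-0.03,0.15,0, 0.5,0,-0.06,0.25,0, 0.5,0,-0.1,0.35,0, 0.5,0,-0.1,0.4,0]' 20; python3 -c "
from h import *
go(526.8,-325.7,118.6,83.8)
"
```

```text
clock: 18.25
tool_pos: [518.1, -325.1, 114.5]
tcp_rot: [-0.004, 0.744, 0.669, -0.004]
ft_force: [-4.5, 1.9, 6.8]
width: 0.163
clock 18.25 pos [ 518.1 -325.1  114.5] yaw 83.93 tilt z [-1.220e-02  8.000e-04 -9.999e-01] F [-4.5  1.9  6.8] T [0.46 0.41 0.09] w 0.163 j [-0.68  0.56 -0.19  0.84 -0.01 -0.57]
shift cm [ 0.03  0.86 -0.42] turn rad 0.002
```

```bash
python3 -m creep '[0.5,0,0,0.1,0, 0.5,0,0,0.2,0, 0.5,0,0,0.25,0]' 20; python3 -c "
from h import *
go(526.8,-325.7,118.6,83.8)
for n in ['wrist','top','scene']:
  im,d,W=cloud(n,n+'11.png');np.savez('/tmp/%s11.npz'%n,im=im,d=d,W=W)
"; python3 p8.py 11
```

```text
clock: 18.55
tool_pos: [517.9, -325.0, 113.7]
tcp_rot: [-0.004, 0.744, 0.669, -0.004]
ft_force: [-6.9, 4.8, 16.1]
width: 0.159
clock 18.55 pos [ 517.9 -325.   113.7] yaw 83.93 tilt z [-1.210e-02  3.000e-04 -9.999e-01] F [-6.9  4.8 16.1] T [0.8  0.9  0.05] w 0.159 j [-0.68  0.56 -0.19  0.84 -0.01 -0.57]
shift cm [ 0.03  0.89 -0.5 ] turn rad 0.002
wrist green 9808 n [-0.261  0.026  0.965] tilt 15.2 ctr [ 525.1 -324.8   93.6] [ 75.7 109.8] 89.7 [array([ 525.2, -324.8]), array([ 75.7, 106.5]), np.float64(83.9)]
wrist panel 64301 n [-0.26   0.027  0.965] tilt 15.13 z at c 84.2
wrist brass 7603 [ 513.  -323.7  130.8] [array([ 529.8, -326. ]), array([14.7, 88.2]), np.float64(83.5)]
top green 73 n [-0.265  0.007  0.964] tilt 15.4 ctr [ 543.2 -312.5   99.7] [45.2 69.2] 86.3 [array([ 543.1, -312.5]), array([45.2, 66.6]), np.float64(84.6)]
top panel 2638 n [-0.258  0.032  0.966] tilt 15.09 z at c 86.1
top brass 56 [ 494.7 -327.2  187.3] [array([ 509.2, -338.5]), array([67.7, 71.6]), np.float64(62.0)]
scene green 403 n [-0.241  0.03   0.97 ] tilt 14.1 ctr [ 530.5 -325.    97.2] [ 75.4 100.2] 89.8 [array([ 530.6, -325. ]), array([75.4, 96.9]), np.float64(82.6)]
scene panel 2168 n [-0.259  0.029  0.966] tilt 15.08 z at c 86.2
scene brass 96 [ 543.8 -327.5  124.9] [array([ 542.3, -327.5]), array([13.1, 37.1]), np.float64(80.6)]
```

Flush: lid normal (-0.261, 0.026, 0.965) against panel (-0.260, 0.027, 0.965). It sits too low on the slope, so I'll measure the offset in the wrist view.

```bash
cat > off.py <<'E'
from p8 import *
import sys
def off(f):
    z=np.load(f);W=z['W'];im=z['im'].astype(int);b,g,r=im[...,0],im[...,1],im[...,2]
    reg=(W[...,0]>410)&(W[...,0]<670)&(W[...,1]>-450)&(W[...,1]<-200)
    n=np.array([-.26,.027,.965]);n/=np.linalg.norm(n);xs,ys=fr(n);O=np.array([537.,-326.8,85.])
    gm=reg&(g-b>20)&(g-r>6)&(W[...,2]>60)&(W[...,2]<175)
    gm=cv2.morphologyEx(gm.astype(np.uint8),cv2.MORPH_OPEN,np.ones((3,3)))>0
    P=W[gm]-O; h=np.median(P@n); rc=cv2.minAreaRect(np.c_[P@xs,P@ys].astype(np.float32)); print('lid height',h.round(1),'ctr(xs,ys)',np.round(rc[0],1),np.round(rc[1],1),round(rc[2],1))
    l=(P@xs).min(); print(' lid low edge',l.round(1),'y edges',(P@ys).min().round(1),(P@ys).max().round(1))
    # window pixels: yellowish vs grey plate
    wm=reg&~cv2.dilate(gm.astype(np.uint8),np.ones((3,3))).astype(bool)
    Q=W-O; hh=Q@n; wm&=(abs(hh)<6)&(g-b>=23)&(abs(g-r)<14)
    wm=cv2.morphologyEx(wm.astype(np.uint8),cv2.MORPH_OPEN,np.ones((3,3)))>0
    P=Q[wm]; 
    if len(P)>50: print('win',len(P),'xs',np.percentile(P@xs,[0.3,99.7]).round(1),'ys',np.percentile(P@ys,[0.3,99.7]).round(1),'h',np.median(P@n).round(1))
    vis=im.astype(np.uint8).copy(); vis[wm]=(0,0,255); vis[gm]=(0,255,0); cv2.imwrite('pics/vis_'+f.split('/')[-1][:-4]+'.png',vis)
for k in sys.argv[1:]: print(k); off(f'/tmp/{k}.npz')
E
python3 off.py wrist8 wrist11 top0 scene0 scene11
```

```text
wrist8
lid height 86.6 ctr(xs,ys) [ 3.9 -9.3] [116.7  97.3] 0.4
 lid low edge -54.1 y edges -58.2 39.1
win 7859 xs [-74.6  66.3] ys [-59.9  60. ] h -0.3
wrist11
lid height 11.4 ctr(xs,ys) [-9.4 -0.6] [ 78.4 109.8] 89.9
 lid low edge -64.4 y edges -39.8 38.6
win 20205 xs [-74.4  65.7] ys [-59.9  60.1] h -0.3
top0
lid height nan ctr(xs,ys) [0. 0.] [0. 0.] 0.0
  return _methods._mean(a, axis=axis, dtype=dtype,
  ret = ret.dtype.type(ret / rcount)
Traceback (most recent call last):
  File "off.py", line 18, in <module>
    for k in sys.argv[1:]: print(k); off(f'/tmp/{k}.npz')
                                     ~~~^^^^^^^^^^^^^^^^^
  File "off.py", line 10, in off
    l=(P@xs).min(); print(' lid low edge',l.round(1),'y edges',(P@ys).min().round(1),(P@ys).max().round(1))
ValueError: zero-size array to reduction operation minimum which has no identity
```

```bash
python3 -c "
import cv2,numpy as np
a=cv2.imread('pics/wrist11.png');b=cv2.imread('pics/vis_wrist11.png')
cv2.imwrite('pics/cmp11.png',cv2.resize(np.hstack([a,b]),(800,300)))"
```

```text
(no output)
```

View pics/cmp11.png

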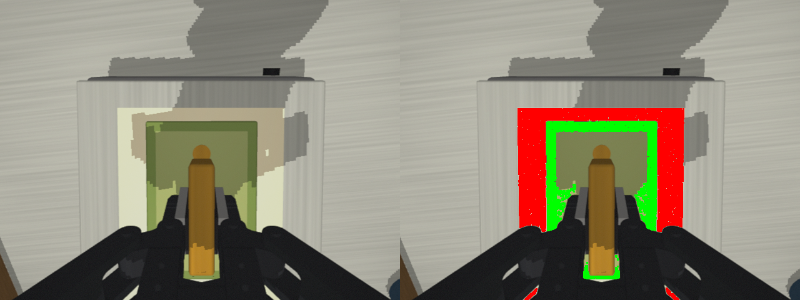

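The window is x' -74.5…(75.5), y' ±60 and the lid centre is (-9.4, -0.6), square to 0.1°. I'll lift slightly off, shift 9.9 mm up the slope and 0.7 mm sideways, then press again.

```bash
python3 -m creep '[0.5,0,-0.05,-0.2,0, 0.5,0,-0.1,-0.39,0, 0.5,0.03,0.2,-0.47,0, 0.5,0.07,0.5,-0.55,0, 0.5,0.07,0.75,-0.62,0, 0.5,0.07,0.86,-0.65,0, 0.5,0.07,0.86,-0.65,0]' 20; python3 -c "
from h import *
go(526.8,-325.7,118.6,83.8)
for n in ['wrist']:
  im,d,W=cloud(n,n+'12.png');np.savez('/tmp/%s12.npz'%n,im=im,d=d,W=W)
go(526.8,-325.7,118.6,83.8)
"; python3 off.py wrist12; python3 p8.py 12 2>/dev/null
```

```text
clock: 19.4
tool_pos: [526.8, -325.2, 120.0]
tcp_rot: [-0.004, 0.743, 0.669, -0.004]
ft_force: [0.3, -0.3, -2.5]
width: 0.159
clock 19.4 pos [ 526.8 -325.2  120. ] yaw 83.94 tilt z [-1.210e-02  4.000e-04 -9.999e-01] F [ 0.3 -0.3 -2.5] T [-0.07  0.02  0.01] w 0.159 j [-0.67  0.56 -0.16  0.86 -0.01 -0.56]
shift cm [-0.05  0.01  0.14] turn rad 0.002
clock 19.45 pos [ 526.6 -325.2  119.9] yaw 83.93 tilt z [-1.230e-02  4.000e-04 -9.999e-01] F [-0.2 -0.2 -2.5] T [ 0.03 -0.   -0.  ] w 0.155 j [-0.67  0.56 -0.16  0.86 -0.01 -0.56]
shift cm [-0.05  0.03  0.13] turn rad 0.002
wrist12
lid height 15.1 ctr(xs,ys) [ 0.7 -0.3] [ 79.1 109.6] 90.0
 lid low edge -54.1 y edges -39.9 39.2
win 24721 xs [-74.7  72.9] ys [-59.9  59.9] h -0.3
wrist green 9584 n [-0.256  0.026  0.966] tilt 14.9 ctr [ 533.9 -325.1   99.7] [ 75.6 109.6] 90.0 [array([ 534.1, -325.1]), array([ 75.6, 106.4]), np.float64(84.2)]
wrist panel 70218 n [-0.259  0.027  0.965] tilt 15.12 z at c 84.2
wrist brass 8146 [ 520.5 -323.7  134.2] [array([ 538.3, -326.2]), array([14.7, 87.5]), np.float64(83.6)]
```

```bash
python3 -m creep '[0.5,0.03,0.03,0.12,0, 0.5,0.03,0.06,0.25,0, 0.5,0.03,0.085,0.35,0, 0.5,0.03,0.105,0.4,0, 0.5,0.03,0.115,0.44,0, 0.5,0.03,0.115,0.44,0]' 20; python3 -c "
from h import *
go(526.8,-325.7,118.6,83.8)"
```

```text
clock: 20.05
tool_pos: [527.2, -324.9, 116.4]
tcp_rot: [-0.004, 0.744, 0.669, -0.005]
ft_force: [-5.1, 1.6, 5.3]
width: 0.158
clock 20.05 pos [ 527.2 -324.9  116.4] yaw 83.92 tilt z [-1.290e-02  4.000e-04 -9.999e-01] F [-5.1  1.6  5.3] T [0.4  0.61 0.01] w 0.158 j [-0.67  0.57 -0.16  0.85 -0.01 -0.56]
shift cm [-0.08 -0.03 -0.22] turn rad 0.002
```

```bash
python3 -m creep '[0.5,0,0,0.1,0, 0.5,0,0,0.15,0, 0.5,0,0.02,0.2,0, 0.5,0,0.02,0.2,0, 0.5,0,0.02,0.2,0]' 20; python3 -c "
from h import *
for n in ['wrist','top','scene']:
  im,d,W=cloud(n,n+'13.png');np.savez('/tmp/%s13.npz'%n,im=im,d=d,W=W)
go(526.8,-325.7,118.6,83.8)
"; python3 off.py wrist13; python3 p8.py 13 2>/dev/null
```

```text
clock: 20.55
tool_pos: [527.1, -324.9, 116.3]
tcp_rot: [-0.004, 0.744, 0.669, -0.005]
ft_force: [-7.1, 2.5, 11.1]
width: 0.157
clock 20.7 pos [ 527.1 -324.9  116.3] yaw 83.91 tilt z [-1.240e-02 -2.000e-04 -9.999e-01] F [-7.1  3.2 10. ] T [ 0.67  0.8  -0.04] w 0.159 j [-0.67  0.57 -0.16  0.85 -0.01 -0.56]
shift cm [-0.08 -0.03 -0.23] turn rad 0.002
wrist13
lid height 11.4 ctr(xs,ys) [0.3 0.5] [110.3  78. ] 0.2
 lid low edge -54.8 y edges -38.5 39.6
win 25980 xs [-74.7  72.9] ys [-59.9  59.9] h -0.3
wrist green 9695 n [-0.261  0.027  0.965] tilt 15.2 ctr [ 534.3 -324.8   96. ] [ 75.7 109.7] 89.8 [array([ 534.6, -324.8]), array([ 75.7, 106.3]), np.float64(84.0)]
wrist panel 72845 n [-0.26   0.027  0.965] tilt 15.13 z at c 84.2
wrist brass 8029 [ 521.2 -323.4  131.1] [array([ 539.1, -325.9]), array([14.7, 88.7]), np.float64(83.5)]
top green 64 n [-0.153  0.091  0.984] tilt 10.3 ctr [ 579.5 -306.6  108.6] [25.4 46.6] 60.9 [array([ 579.7, -306.8]), array([25.6, 45.8]), np.float64(30.1)]
top panel 2447 n [-0.258  0.028  0.966] tilt 15.03 z at c 86.0
top brass 63 [ 504.3 -328.6  196. ] [array([ 510.1, -351.4]), array([27. , 77.8]), np.float64(16.9)]
scene green 397 n [-0.257  0.023  0.966] tilt 15.0 ctr [ 536.7 -325.3   98.8] [ 75.1 107.2] 89.0 [array([ 536.9, -325.3]), array([ 75.1, 103.3]), np.float64(83.8)]
scene panel 2061 n [-0.257  0.028  0.966] tilt 14.98 z at c 86.2
scene brass 96 [ 553.1 -327.3  127.7] [array([ 550.1, -327.4]), array([13.7, 38.3]), np.float64(80.3)]
```

View pics/scene13.png

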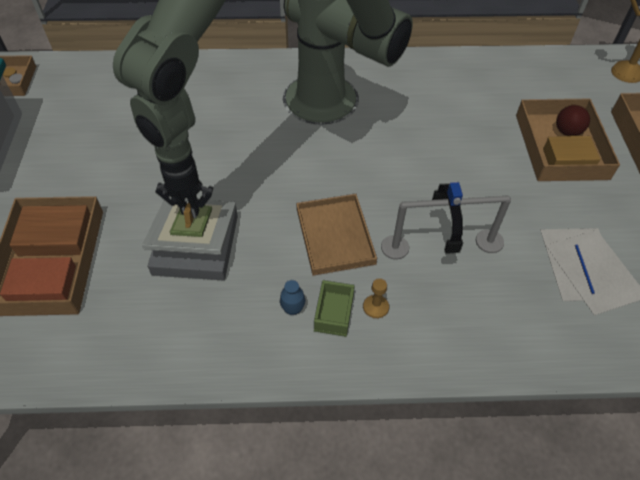

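View pics/wrist13.png

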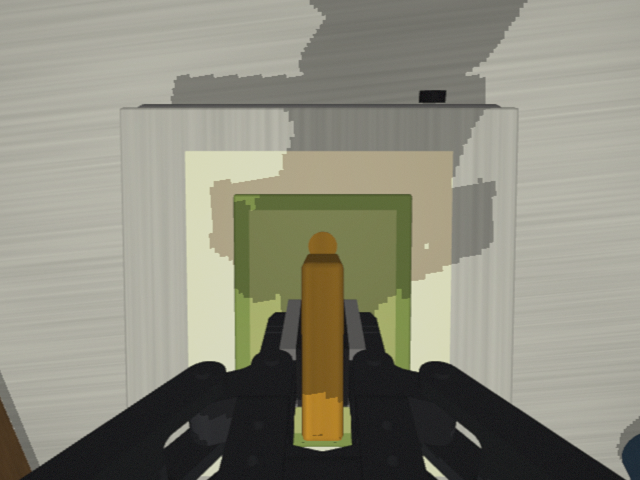

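The scene picture shows the band hanging on the rail at (453,215), the tray empty and the other lots unmoved. The wrist picture shows the lid (234–412) centred and square in the window (185–452). Handing in.

```bash
python3 -c "
from h import *
go(527,-325,116,83.8)
print(workorder.hand_in())"
```

```text
clock 20.7 pos [ 527.1 -324.9  116.3] yaw 83.91 tilt z [-1.240e-02 -2.000e-04 -9.999e-01] F [-7.1  3.2 10. ] T [ 0.67  0.8  -0.04] w 0.159 j [-0.67  0.57 -0.16  0.85 -0.01 -0.56]
shift cm [-0.01 -0.01  0.03] turn rad 0.002
the job is handed in; nothing more can be done
None
```

I hung the headband over the rail and let go of it. I then pressed the lid, gripped by its handle, flush on the panel's lit window. I handed the job in at 20.7 s with the lid still gripped and pressed.

The moves cannot tilt the tool, so the lid turned between the fingers as it met the panel. It first settled about 10 mm too low on the slope, so I lifted it off, moved it up and pressed again.

Last checks:
- **Tilt:** the wrist camera reads the lid at 15.2° and the panel at 15.1°. The panel's tilt is the same as at the start.
- **Position:** the lid is within about 1 mm of the window's centre and square to about 0.2°.
- **Press:** about 14 N straight into the panel.
- **Band and other lots:** the band is still on the rail with a leg on either side. The other lots look unmoved in the last picture.

Some readings did not fit:
- **Scene camera:** it puts the lid about 2 mm further up the slope, which is within its calibration error.
- **Top camera:** its lid reading (10.3°) came from only 64 pixels, because the arm hid most of the lid, so I did not use it.

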